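# Set the lift-and-turn port selector to the lens tube

### The arm

A 6-joint arm with a two-finger parallel gripper is mounted at the origin on a cart in front of the work surface, level with it; the furniture and walls round the work are solid. World frame = base frame: x ahead of the robot, y to its left, z up, the work surface at z = 0. Lengths are in m, angles in rad, forces in N, time in s.
With the tool pointing down it reaches from about 0.4 to 0.825 m from the base axis. Payload 7 kg.
Tool frame: the origin (TCP) lies midway between the tips of the shut fingers; the grasp point (between the pads) lies 19 mm behind it; z points along the fingers, y is the direction in which the jaws open and shut (so a half turn about z gives the same grasp; the last joint's range is limited). The gripper opens to 88 mm and grips with 3 to 60 N. Pads are 19 mm wide; open, the fingers measure 130 mm over their backs; the gripper's body (78 mm by 193 mm) begins 47 mm behind the grasp point.
Start: joints at [-0.987, 0.359, 0.012, 0, -1.224, -0.288], TCP at [0.197, -0.646, 0.227] pointing down, gripper open.
Joint ranges: [-3.07, 3.07], [-1.43, 2.12], [-1.02, 1.25], [-3.03, 1.67], [-3.05, -0], [-3.03, 3.03]. Speed limits (rad/s): [2.39, 2.39, 3.01, 3.14, 3.14, 3.14].

### API

Orientations are given as [roll, pitch, yaw] about the fixed x, y, z axes, in that order (R = Rz(yaw) Ry(pitch) Rx(roll)).
In Python, from station import get_state, grab_frame, camera_info, job_done gives the robot as it stands. The module is installed in compiled form; this text tells all that it offers.
- The arm moves only by the shell command python3 -m inch 'ROWS' [FORCE]. ROWS is JSON, a list that holds one entry, the list of rows, each a list of 7 numbers: the shift along the tool's x, y, z normalised to -1 to 1, where 1 is 50 cm, then the turn, a rotation vector about the tool's x, y, z normalised to -1 to 1, where 1 is 180 degrees, then the closure, from 0 (fully open) to 1 (shut). A call has 1 to 20 rows; each row shifts and turns the commanded pose from where the row before left it, along the tool's axes as they then stand; what a row does not reach is not made up. A row lasts 1/10 s, in which the tool goes at most 50 mm and 8.59 degrees, less where a joint would pass 70% of its speed; a pose out of reach is approached as far as the arm can. A call with a number of a shift or a turn outside -1 to 1 is refused whole. A call with a gripper value outside its range is refused whole. The fingers move at their own pace and stop on an object; FORCE is the grip in N (left out, the last holds). Time passes only in rows, so rows that do not move let the fingers close. It gives the time, the measured TCP pose, the force and the opening at its end, in the units of the state.
- get_state(): the state, without advancing time (a new reading comes with each control period).
- grab_frame(name): name is "side" or "top" or "wrist"; returns the picture (420x560x3 uint8, blue, green, red); there is no depth.
- camera_info(name): a dict with "vertical_fov" (degrees; the focal length in pixels is half the picture's height over the tangent of half this angle, whatever the lens; pixels are square), "cx", "cy" (the principal point, pixels), "R" (3x3) and "t" (3): a world point X has camera coordinates R X + t. Camera axes: x right, y down, z forward; pixel columns grow to the right and rows downward; lengths in m; the calibration is good to about 2 mm. A picture is of the moment at which its call begins: read the wrist's pose just before it. camera_info takes no time and is no camera call; for the wrist camera it gives the pose at the moment of the call.
- job_done(): hands the job in, once; it reports no verdict.
The state is a dict: "t": time; "q": joint angles; "qd": joint speeds; "joint_efforts": joint torques, N m; "eef_pos": TCP position; "ee_rot": TCP orientation; "force": force on the tool from outside, world axes, zero at the start; "moment": the same for the moment, N m; "width": finger opening in m.
Only numpy, scipy, OpenCV 4.12 (cv2) and the standard library are available. Lean on these libraries where they do the work, as an engineer would, in place of code of your own. Each camera call takes 0.05 s, during which the arm holds its last target.

### The job

Switch the beam selector on the optical table from its parked position to the port that carries the open lens tube: pull the sprung knob up out of its lock, turn its pointer round to that port, and let it drop fully home into the notch there, feeling for the notch which lies several degrees to one side or the other of the port. Do not force the knob sideways, down, or against its upper stop, leave the things standing round it where they are, and let go at the end.

Things in the scene. Friction and masses are not known exactly. Their poses are not given: they have to be found in the camera images.
- housing: Beam selector: grey box with aluminium cover, 135 x 190 mm, 42 mm high, fixed. Origin on the table under the knob's upright axis; the box spans x -50 to +86 mm, y +-95 mm in its own frame. +x (roughly away from the robot) is the park direction, marked by a short raised bar. Four ports, 72 mm from the axis, at bearings -1.24, -0.62, +0.62, +1.24 rad from +x (positive anticlockwise from above).
- knob: Black selector knob: round skirt 87 mm across, top 63 mm above the table when home; on it an upright grip bar 64 mm long, 14 mm thick, 34 mm high, top 97 mm above the table. Origin on the turning axis at cover height (42 mm when home); +x along the bar to the pointer, z up. Starts home in the wide park notch, pointer within 0.03 rad of the park direction. Turns +-1.6 rad.
- knob_grip (a point): Where to hold: on the axis, 10 mm below the bar's top; moves with the knob. Feel: a hidden roller under the skirt rides on a crown with one narrow notch per port. Every notch lies an unknown 0.08 to 0.18 rad off its port's bearing, on one side or the other, and has about 0.05 rad play: let down right at the port's bearing, the knob stays up on the crown. Search slowly on both sides.
- pointer_tip (a point): Tip of the pointer nose on the rim of the knob's skirt, 49 mm from the axis along the knob's +x; a white line on the same half of the grip bar points the same way.
- knob_lift (a joint): How far the knob is pulled up (m): 0 home in a notch; 0.005 to 0.006 with the roller resting on the crown between notches, and it turns only then or higher; hard upper stop at 0.012. Spring and weight pull it down with about 7 N when home, 10 N at 0.009. Held loosely enough to slide down, it falls home when turned over a notch; once home it is locked against turning.
- lens_tube: Black open lens tube, 31 mm across and 30 mm tall, fixed upright in one of the four ports (which one varies): the port to select. Origin at the centre of its underside, 44 mm above the table.
- plug_1: Low black blank plug with a small button on it, 34 mm across, 12.5 mm tall, fixed in another port. Origin at the centre of its underside. Not to be selected.
- plug_2: Second blank plug, like the first, in another port.
- plug_3: Third blank plug, like the first, in another port.
- objective: Bystander: microscope objective standing loose beside the housing on its -y side, 36 mm across, 62 mm tall. Origin at the centre of its underside.
- cube_c: Bystander: black filter cube, 41 x 38 x 43 mm, standing loose beside the housing on its +y side. Origin at the centre of its underside.
- tub: Bystander: white round tub of screws, 60 mm across, 34 mm tall, loose on the table to the right. Origin at the centre of its underside.

How it is judged:
On the way, in this order (a step that is already met when the one before it is completed fails the run):
1. the knob is pulled up out of the park notch (raised more than 5 mm) (value of joint knob_lift above 0.005 m), for 0.1 s.
2. the pointer is turned round to the port with the lens tube (within about 0.3 rad of its bearing) (horizontal distance between pointer_tip and lens_tube below 0.03 m), for 0.05 s.
At the end, for the whole second after the job is handed in: The knob is fully home in the notch of the lens tube's port (raised less than 1.5 mm, pointer tip within 30 mm of the lens tube's axis, seen from above), at rest (value of joint knob_lift below 0.0015 m and horizontal distance between pointer_tip and lens_tube below 0.03 m and angular speed of knob below 0.05 rad/s); the robot touches nothing.
It fails at once if the knob was forced against the crown or its upper stop (more than 22 N between knob and housing) (contact force between knob and housing above 22 N).
It fails at once if the microscope objective was disturbed (moved more than 15 mm) (distance of objective from where it was at the start of the episode above 0.015 m).
It fails at once if the filter cube was disturbed (moved more than 15 mm) (distance of cube_c from where it was at the start of the episode above 0.015 m).
It fails at once if the tub was disturbed (moved more than 15 mm) (distance of tub from where it was at the start of the episode above 0.015 m).
It also fails if it takes over 56 s, if anything falls off the work surface, if the arm or the gripper's body presses on something with over 40 N, if the wrist force passes 120 N, or if a joint passes its speed limit or range.

## Working session

There is one attempt and no reset: what is moved stays moved. The work goes in short steps, Python scripts to look and compute and a shell command to move; the robot and the scene stay as the last step left them, time stands still between calls to the robot, and variables do not carry over. Pictures are saved under pics/ and viewed, and the job is handed in when it is done.

```bash
mkdir -p pics; ls
cat > h.py <<'E'
import numpy as np, cv2
from station import *
def P(name):
    c=camera_info(name); f=210/np.tan(np.radians(c["vertical_fov"])/2)
    K=np.array([[f,0,c["cx"]],[0,f,c["cy"]],[0,0,1]]);return K,np.array(c["R"]),np.array(c["t"])
def ray_z(cam,u,v,z):
    K,R,t=cam; d=R.T@np.linalg.inv(K)@np.array([u,v,1.]); o=-R.T@t
    return o+d*(z-o[2])/d[2]
def tri(obs):
    A=[];b=[]
    for cam,u,v in obs:
        K,R,t=cam; d=R.T@np.linalg.inv(K)@np.array([u,v,1.]); d/=np.linalg.norm(d); o=-R.T@t
        M=np.eye(3)-np.outer(d,d);A.append(M);b.append(M@o)
    A=np.vstack(A);b=np.hstack(b);x=np.linalg.lstsq(A,b,rcond=None)[0]
    return x,np.abs(A@x-b).max()
def proj(cam,X):
    K,R,t=cam;p=K@(R@np.array(X)+t);return p[:2]/p[2]
E
python3 - <<'E'
from h import *
print(get_state())
for n in ["top","side"]:
    cv2.imwrite(f"pics/{n}0.png",grab_frame(n)); K,R,t=P(n);print(n,K[0,0],R.round(3).tolist(),(-R.T@t).round(3))
E
```

```text
pics
{'t': 0.0, 'q': array([-9.86894740e-01,  3.59367575e-01,  1.10238526e-02, -3.51927742e-04,
       -1.22411517e+00, -2.88096611e-01]), 'qd': array([-1.99679042e-04, -3.03470660e-05, -3.19066256e-04,  1.43956193e-03,
        8.02434169e-05, -2.02568607e-03]), 'joint_efforts': array([ 5.71624514e-04, -5.82714808e+01,  2.93048948e+01,  6.99693918e+00,
        6.80900455e-03, -1.78523433e-04]), 'eef_pos': array([ 0.19658408, -0.64520098,  0.22561963]), 'ee_rot': array([ 3.13990460e+00, -1.55229707e-04, -2.84590740e+00]), 'force': array([ 0.08774949, -0.00522167, -0.80690211]), 'moment': array([ 0.03386425, -0.01488157, -0.06508086]), 'width': 0.08780833303362222}
top 504.19925818539406 [[0.008, -1.0, 0.006], [-0.993, -0.008, -0.117], [0.117, -0.005, -0.993]] [ 0.423 -0.011  1.162]
side 497.9442306431604 [[-0.931, -0.366, 0.009], [-0.213, 0.521, -0.827], [0.298, -0.771, -0.563]] [0.266 0.769 0.681]
```

View pics/top0.png

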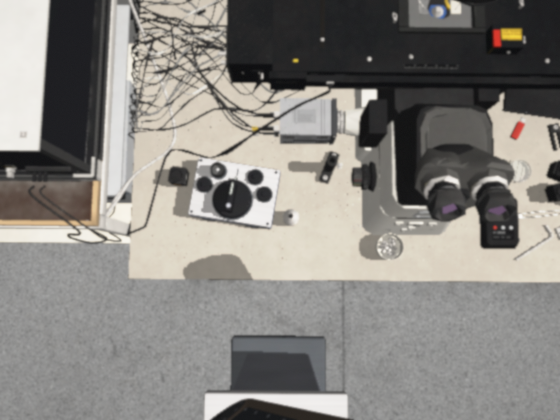

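View pics/side0.png

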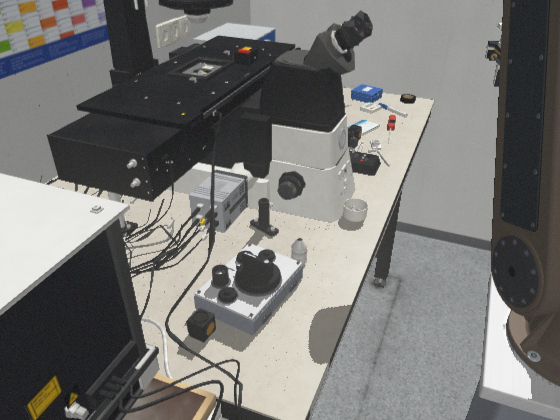

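Run:
```python
import cv2
a=cv2.imread("pics/top0.png")[140:250,155:315];cv2.imwrite("pics/topc.png",cv2.resize(a,None,fx=5,fy=5,interpolation=cv2.INTER_CUBIC))
a=cv2.imread("pics/side0.png")[225:345,175:325];cv2.imwrite("pics/sidec.png",cv2.resize(a,None,fx=5,fy=5,interpolation=cv2.INTER_CUBIC))
```

```text
(no output)
```

View pics/topc.png

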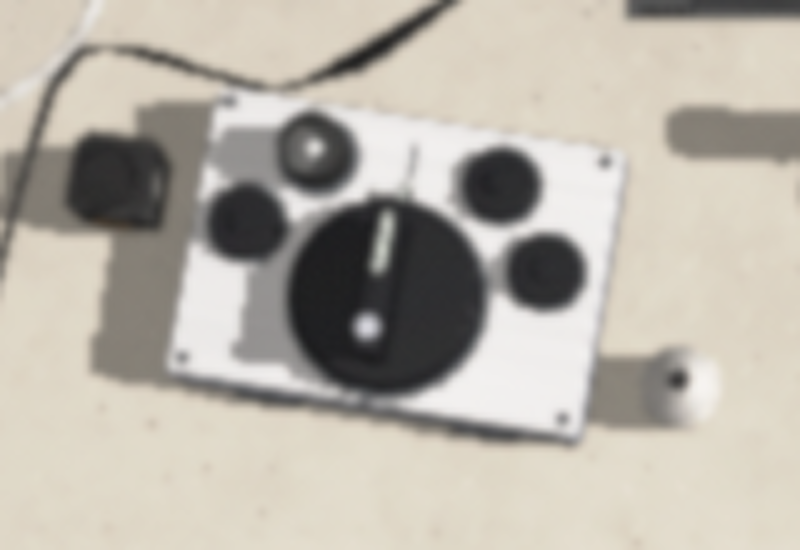

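View pics/sidec.png

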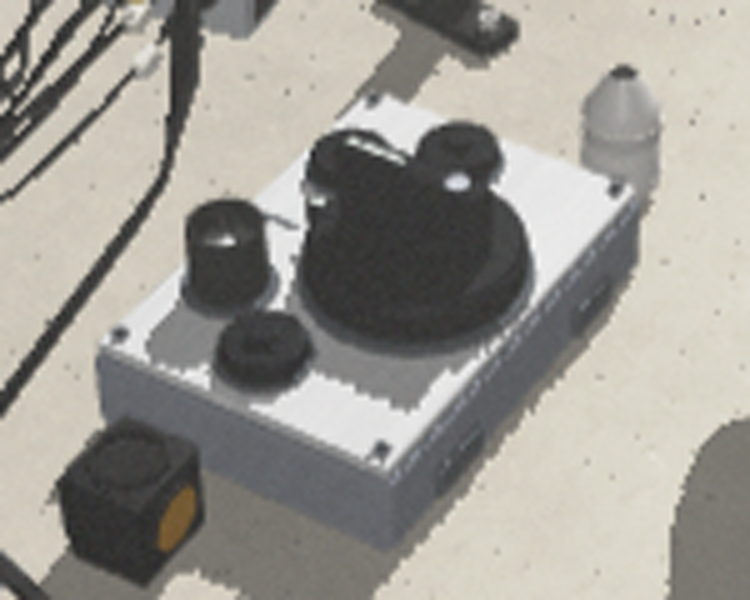

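Run:
```python
from h import *
T=P("top");S=P("side")
t=[(215,90),(168,372),(580,438),(628,152)];s=[(98,350),(390,475),(635,190),(370,95)]
tp=[(155+u/5,140+v/5) for u,v in t];sp=[(175+u/5,225+v/5) for u,v in s]
W=[]
for a,b in zip(tp,sp):
    x,e=tri([(T,*a),(S,*b)]);w=ray_z(T,*a,.042);W.append(w);print(x.round(4),round(e,4),w.round(4),ray_z(S,*b,.042).round(4))
loc=np.array([[.086,.095],[-.05,.095],[-.05,-.095],[.086,-.095]])
def fit(W):
    W=np.array(W)[:,:2];a=loc-loc.mean(0);b=W-W.mean(0)
    z=((a[:,0]-1j*a[:,1])*(b[:,0]+1j*b[:,1])).sum();th=np.angle(z);c,s_=np.cos(th),np.sin(th)
    return W.mean(0)-np.array([[c,-s_],[s_,c]])@loc.mean(0),th
print(fit(W)); print(fit([ray_z(S,*b,.042) for b in sp]))
print("skirt",ray_z(T,155+388/5,140+297/5,.0625))
# bar: axis ends at top
print("bar line",ray_z(T,155+388/5,140+210/5,.097),ray_z(T,155+376/5,140+272/5,.097),ray_z(T,155+371/5,140+357/5,.097), ray_z(T,155+366/5,140+327/5,.097))
print("lens top T",ray_z(T,155+316/5,140+152/5,.074),"S",ray_z(S,175+225/5,225+220/5,.074), tri([(T,155+316/5,140+152/5),(S,175+225/5,225+220/5)]))
print("bar end top",tri([(T,155+366/5,140+327/5),(S,175+457/5,225+182/5)]))
```

```text
[0.6732 0.1813 0.0373] 0.0006 [0.6714 0.1802 0.042 ] [0.671  0.1856 0.042 ]
[0.5444 0.1988 0.0371] 0.0009 [0.543  0.1976 0.042 ] [0.5432 0.2033 0.042 ]
[0.5174 0.014  0.0363] 0.002 [0.5149 0.0133 0.042 ] [0.5172 0.021  0.042 ]
[ 0.6474 -0.0065  0.0339] 0.0011 [ 0.6446 -0.0069  0.042 ] [0.6439 0.0033 0.042 ]
(array([0.57567643, 0.09866302]), np.float64(-0.14602049382872367))
(array([0.5760089 , 0.10584997]), np.float64(-0.14243648969403902))
skirt [0.57476641 0.09804683 0.0625    ]
bar line [0.60758218 0.09537564 0.097     ] [0.58072932 0.09995916 0.097     ] [0.54421206 0.10133599 0.097     ] [0.55704255 0.10372828 0.097     ]
lens top T [0.63704948 0.12972231 0.074     ] S [0.6425037 0.1339585 0.074    ] (array([0.64058912, 0.13117855, 0.07164142]), np.float64(0.002935480739061358))
bar end top (array([0.55825383, 0.10420577, 0.09556095]), np.float64(0.0010102121181286838))
```

Run:
```python
from h import *
T=P("top");S=P("side")
print("right eyepc",tri([(T,498,210),(S,366,18)]))
print("left eyepc",tri([(T,447,212),(S,356,40)]))
print("tub",tri([(T,390,242),(S,354,203)]))
print("focus knob",tri([(T,365,177),(S,292,185)]))
yaw=get_state()['ee_rot'][2]; x0=get_state()['eef_pos']
R=np.array([[np.cos(yaw),np.sin(yaw),0],[np.sin(yaw),-np.cos(yaw),0],[0,0,-1]])
w=[(.13,-.42,.23),(.30,-.32,.23),(.42,-.13,.23),(.47,.04,.23),(.5755,.099,.2)]
p=x0
for q in w:
    q=np.array(q);d=R.T@(q-p);print(q,(d/.5).round(4),np.linalg.norm(d)/.05);p=q
```

```text
right eyepc (array([ 0.50986263, -0.31994528,  0.44705471]), np.float64(0.0001731637207489367))
left eyepc (array([ 0.51085671, -0.25645487,  0.41693632]), np.float64(0.0011644981473466487))
tub (array([ 0.48341586, -0.25347129,  0.03452531]), np.float64(0.0020450935210558074))
focus knob (array([ 0.62134031, -0.1899432 ,  0.08878744]), np.float64(0.0011127573242133426))
[ 0.13 -0.42  0.23] [-0.0039  0.4699 -0.0085] 4.699556391323969
[ 0.3  -0.32  0.23] [-0.3835  0.0922  0.    ] 3.9446165846632035
[ 0.42 -0.13  0.23] [-0.3403  0.2936  0.    ] 4.494441010848846
[0.47 0.04 0.23] [-0.1947  0.2961  0.    ] 3.5440090293338704
[0.5755 0.099  0.2   ] [-0.2362  0.0514  0.06  ] 2.490883377438615
```

```bash
python3 -m inch '[[[0,0.078,0,0,0,0,0.4],[0,0.078,0,0,0,0,0.4],[0,0.078,0,0,0,0,0.4],[0,0.078,0,0,0,0,0.4],[0,0.078,0,0,0,0,0.4],[0,0.078,0,0,0,0,0.4],[-0.075,0.024,0,0,0,0,0.4],[-0.075,0.024,0,0,0,0,0.4],[-0.075,0.024,0,0,0,0,0.4],[-0.075,0.024,0,0,0,0,0.4],[-0.065,0.047,0,0,0,0,0.4],[-0.065,0.047,0,0,0,0,0.4],[-0.065,0.047,0,0,0,0,0.4],[-0.065,0.047,0,0,0,0,0.4],[-0.065,0.047,0,0,0,0,0.4],[-0.044,0.076,0,0,0,0,0.4],[-0.044,0.076,0,0,0,0,0.4],[-0.044,0.076,0,0,0,0,0.4],[-0.044,0.076,0,0,0,0,0.4]]]' 30
```

```text
t: 2.0
eef_pos: [0.4189, 0.0004, 0.2266]
ee_rot: [3.141, 0.0, -2.846]
force: [1.4, 0.6, -0.1]
width: 0.0526
```

```bash
python3 -m inch '[[[-0.06,0.016,0,0,0,0,0.4],[-0.06,0.016,0,0,0,0,0.4],[-0.06,0.016,0,0,0,0,0.4],[-0.06,0.016,0,0,0,0,0.4],[-0.06,0.016,0,0,0,0,0.4],[-0.057,0.017,0,0,0,0,0.4],[0,0,0,0,0,0.035,0.4],[0,0,0,0,0,0.035,0.4],[0,0,0,0,0,0.035,0.4],[0,0,0,0,0,0.036,0.4],[0,0,0,0,0,0,0.4],[0,0,0,0,0,0,0.4]]]'
python3 - <<'E'
from h import *
s=get_state();print(s['eef_pos'],s['ee_rot'],s['q'])
K,R,t=P("wrist");print(K[0,0],R.round(3).tolist(),(-R.T@t).round(4))
a=grab_frame("wrist");np.savez("w1.npz",K=K,R=R,t=t);cv2.imwrite("pics/w1.png",a)
E
```

```text
t: 3.2
eef_pos: [0.5755, 0.097, 0.2263]
ee_rot: [-3.141, -0.0, 2.998]
force: [0.0, -1.1, -0.3]
width: 0.0525
[0.57551595 0.09700734 0.22632843] [-3.14140262e+00 -4.40005155e-04  2.99768966e+00] [ 5.01763133e-01  2.09948719e-01 -1.95360336e-01 -1.22921994e-04
 -1.16595306e+00 -2.21641397e+00]
304.36463533389195 [[0.144, 0.99, -0.001], [0.941, -0.137, 0.309], [0.306, -0.045, -0.951]] [0.4918 0.1088 0.385 ]
```

View pics/w1.png

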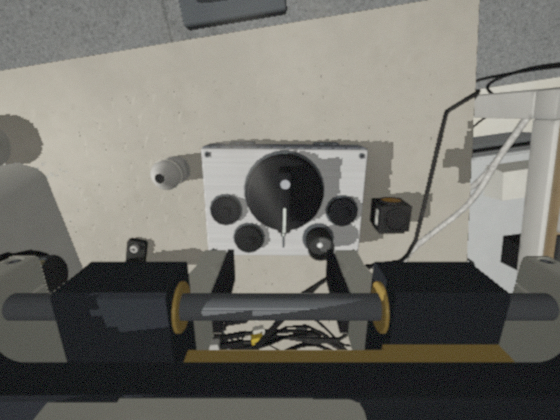

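Run:
```python
import cv2
a=cv2.imread("pics/w1.png")[135:265,190:380];cv2.imwrite("pics/w1c.png",cv2.resize(a,None,fx=4,fy=4,interpolation=cv2.INTER_CUBIC))
```

```text
(no output)
```

View pics/w1c.png

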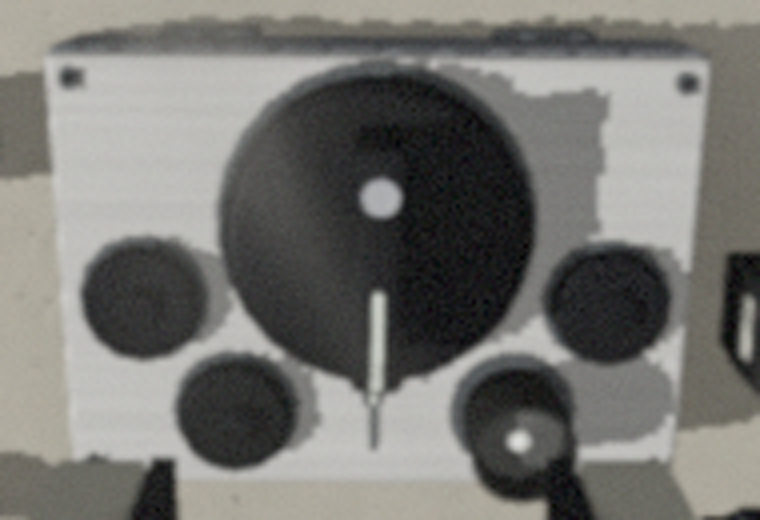

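Run:
```python
from h import *
d=np.load("w1.npz");C=(d['K'],d['R'],d['t']);T=P("top");S=P("side")
f=lambda u,v:(190+u/4,135+v/4)
print("skirt",ray_z(C,*f(377.5,222),.061))
a=ray_z(C,*f(378,292),.097);b=ray_z(C,*f(375,392),.097);c=ray_z(C,*f(381,198),.097);e=ray_z(C,*f(374,445),.042)
print(a,b,c,e)
print("ang",np.arctan2(*(b-c)[1::-1]),np.arctan2(*(b-a)[1::-1]))
print("c14",ray_z(C,*f(710,62),.042),ray_z(C,*f(48,57),.042))
print("tip of line tri",tri([(C,*f(375,392)),(T,155+388/5,140+210/5),]),"dot",tri([(C,*f(381,198)),(T,155+366/5,140+327/5),(S,175+457/5,225+182/5)]))
print("lens top",ray_z(C,*f(518,445),.074))
```

```text
skirt [0.57403072 0.10137837 0.061     ]
[0.58261891 0.09982128 0.097     ] [0.60897935 0.09532715 0.097     ] [0.5590945  0.10387608 0.097     ] [0.64872837 0.08998045 0.042     ]
ang -0.1697245619010285 -0.16886403031867403
c14 [0.54678017 0.19895704 0.042     ] [0.51885461 0.0168695  0.042     ]
tip of line tri (array([0.60703109, 0.09524207, 0.10128458]), np.float64(0.00028803866797320887)) dot (array([0.55866713, 0.10402436, 0.09552838]), np.float64(0.0014155548071927981))
lens top [0.63987814 0.13152767 0.074     ]
```

```bash
python3 -m inch '[[[0.001,0.007,0.0,0,0,0.0065,0.4],[0,0,0.05,0,0,0,0.4],[0,0,0.05,0,0,0,0.4],[0,0,0.05,0,0,0,0.4],[0,0,0.05,0,0,0,0.4],[0,0,0.05,0,0,0,0.4],[0,0,0.04,0,0,0,0.4],[0,0,0.02,0,0,0,0.4],[0,0,0,0,0,0,0.4],[0,0,0,0,0,0,0.4]]]'
python3 - <<'E'
from h import *
a=grab_frame("wrist");cv2.imwrite("pics/w2.png",a)
b=grab_frame("side")[205:325,185:335];cv2.imwrite("pics/s2.png",cv2.resize(b,None,fx=5,fy=5,interpolation=cv2.INTER_CUBIC))
s=get_state();print(s['eef_pos'],s['ee_rot'],s['force'],s['moment'])
E
```

```text
t: 4.25
eef_pos: [0.5763, 0.1008, 0.0723]
ee_rot: [3.141, 0.001, 2.974]
force: [0.1, -0.1, 0.3]
width: 0.0525
[0.57650801 0.10095733 0.07280305] [3.14054186e+00 1.67863161e-03 2.97433882e+00] [-0.13011871 -0.42503128  0.21822449] [-0.01939889 -0.03048334  0.00850257]
```

View pics/s2.png

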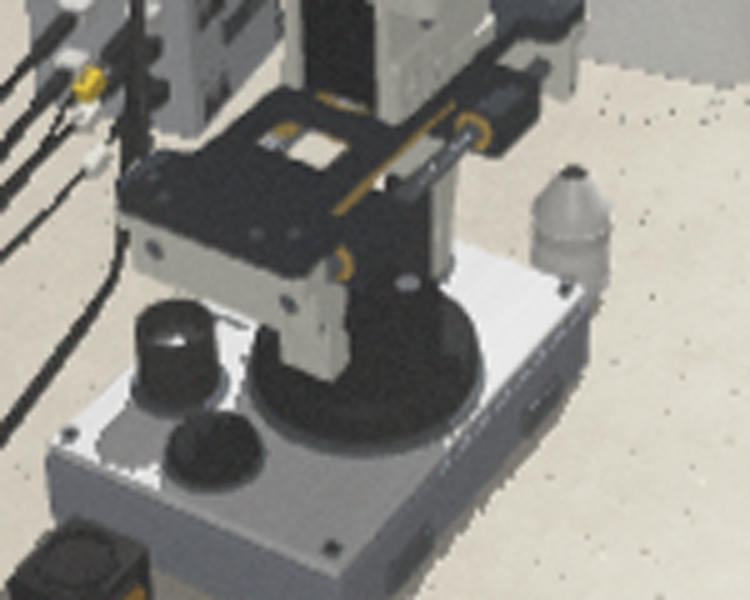

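View pics/w2.png

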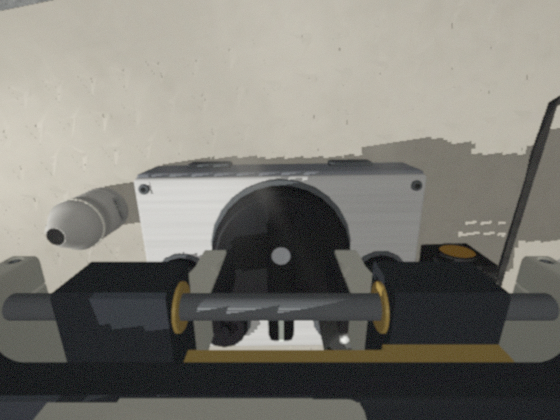

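```bash
python3 -m inch '[[[0.001,0,0.006,0,0,0,0.5],[0,0,0,0,0,0,0.7],[0,0,0,0,0,0,0.9],[0,0,0,0,0,0,0.9],[0,0,0,0,0,0,0.9],[0,0,0,0,0,0,0.9]]]' 4
python3 - <<'E'
from h import *
s=get_state();print(s['eef_pos'],s['ee_rot'],s['force'],s['moment'],s['width'])
E
```

```text
t: 4.95
eef_pos: [0.5755, 0.1012, 0.0687]
ee_rot: [3.141, 0.0, 2.974]
force: [-0.7, 3.5, 1.4]
width: 0.0238
[0.57546203 0.10119371 0.06874576] [3.14082987e+00 4.89906742e-04 2.97417778e+00] [-0.73510092  3.51113145  1.41448442] [ 1.25677681  0.28981589 -0.02625597] 0.023794484258701863
```

```bash
python3 -m inch '[[[0,0,0,0,0,0,0.9],[0,0,0,0,0,0,0.9],[0,0,0,0,0,0,0.9]]]' 4
python3 - <<'E'
from h import *
s=get_state();print(s['eef_pos'],s['ee_rot'],s['force'],s['moment'],s['width'])
b=grab_frame("side")[205:325,185:335];cv2.imwrite("pics/s3.png",cv2.resize(b,None,fx=5,fy=5,interpolation=cv2.INTER_CUBIC))
E
```

```text
t: 5.25
eef_pos: [0.5755, 0.1011, 0.0687]
ee_rot: [3.141, 0.0, 2.974]
force: [-0.2, 5.1, 2.0]
width: 0.0235
[0.57547875 0.10110957 0.06871905] [3.14094169e+00 4.92428431e-04 2.97414887e+00] [-0.22497227  5.14380324  2.01165164] [1.93995856 0.32134584 0.04479545] 0.023499039425728296
```

View pics/s3.png

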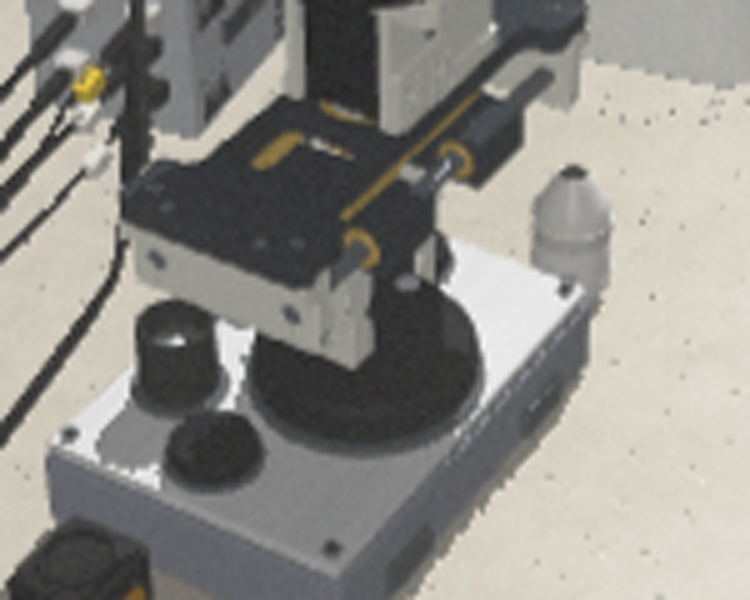

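Run:
```python
from h import *
a=grab_frame("wrist");cv2.imwrite("pics/w3.png",cv2.resize(a[190:370,150:410],None,fx=3,fy=3,interpolation=cv2.INTER_CUBIC))
```

```text
(no output)
```

View pics/w3.png

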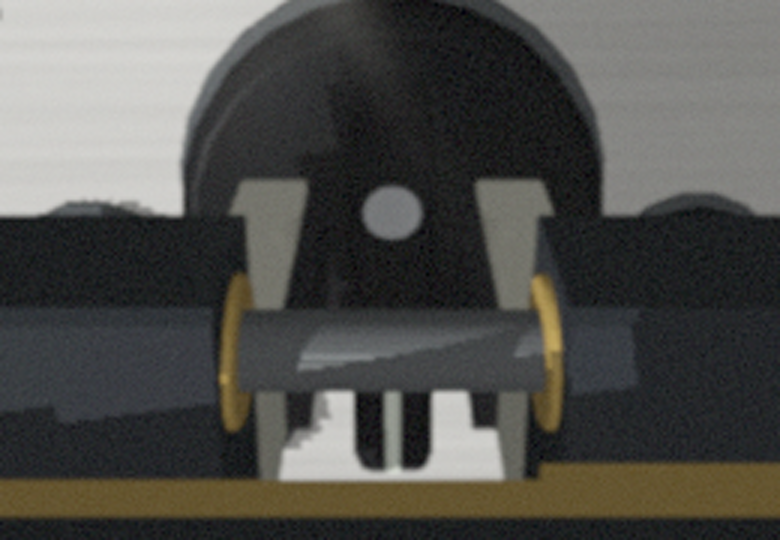

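```bash
python3 -m inch '[[[0,0,0,0,0,0,0.9],[0,0,0,0,0,0,0.9]]]' 8
python3 - <<'E'
from h import *
s=get_state();print(s['eef_pos'],s['ee_rot'],s['force'],s['moment'],s['width'])
a=grab_frame("wrist");cv2.imwrite("pics/w4.png",cv2.resize(a[190:370,150:410],None,fx=3,fy=3,interpolation=cv2.INTER_CUBIC))
E
```

```text
t: 5.55
eef_pos: [0.5755, 0.1011, 0.0687]
ee_rot: [3.141, 0.0, 2.974]
force: [-0.9, 4.6, 1.3]
width: 0.0234
[0.57546799 0.10111529 0.06870538] [3.14092460e+00 4.81133761e-04 2.97414047e+00] [-0.8737175   4.57654794  1.33049732] [2.03155242 0.35467548 0.13652021] 0.023361757407411903
```

View pics/w4.png

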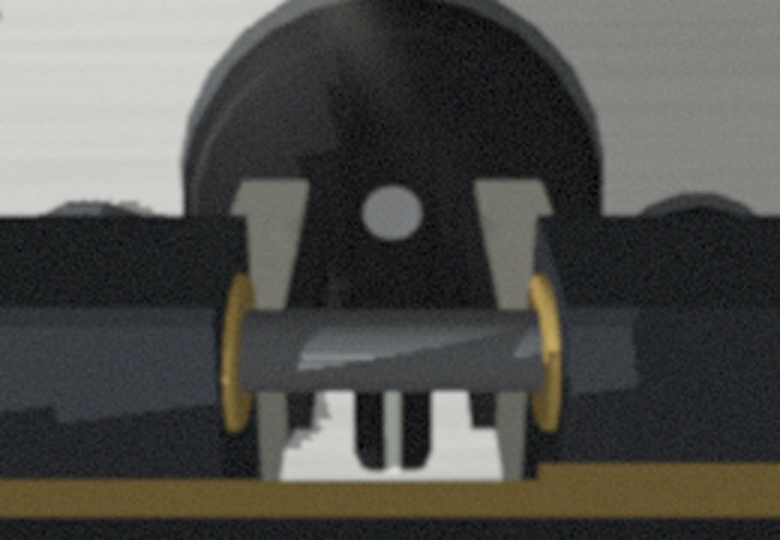

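Run:
```python
from h import *
C=P("wrist");s=get_state();p=s['eef_pos'];yaw=s['ee_rot'][2]
x=np.array([np.cos(yaw),np.sin(yaw),0]);y=np.array([np.sin(yaw),-np.cos(yaw),0])
f=lambda X:((proj(C,X)-[150,190])*3).round(0)
for z in [.069,.088,.1]:
  for sx in [.0095,-.0095]:
    for w in [-.0117,.0117,-.007,.007]:
      print(z,sx,w,f([*(p+x*sx+y*w)[:2],z]))
for w in [-.007,.007]: print("bar end",f([*(p-x*.032+y*w)[:2],.097]),f([*(p+x*.032+y*w)[:2],.097]))
```

```text
0.069 0.0095 -0.0117 [331. 179.]
0.069 0.0095 0.0117 [454. 179.]
0.069 0.0095 -0.007 [356. 179.]
0.069 0.0095 0.007 [430. 179.]
0.069 -0.0095 -0.0117 [333. 267.]
0.069 -0.0095 0.0117 [452. 266.]
0.069 -0.0095 -0.007 [357. 267.]
0.069 -0.0095 0.007 [428. 267.]
0.088 0.0095 -0.0117 [325. 227.]
0.088 0.0095 0.0117 [462. 227.]
0.088 0.0095 -0.007 [352. 227.]
0.088 0.0095 0.007 [434. 227.]
0.088 -0.0095 -0.0117 [327. 323.]
0.088 -0.0095 0.0117 [459. 323.]
0.088 -0.0095 -0.007 [354. 323.]
0.088 -0.0095 0.007 [433. 323.]
0.1 0.0095 -0.0117 [319. 263.]
0.1 0.0095 0.0117 [467. 263.]
0.1 0.0095 -0.007 [349. 263.]
0.1 0.0095 0.007 [438. 263.]
0.1 -0.0095 -0.0117 [322. 365.]
0.1 -0.0095 0.0117 [465. 365.]
0.1 -0.0095 -0.007 [351. 365.]
0.1 -0.0095 0.007 [436. 365.]
bar end [353. 463.] [348. 124.]
bar end [433. 463.] [439. 124.]
```

```bash
python3 -m inch '[[[0,0,0,0,0,0,0.6],[0,0,0,0,0,0,0.6],[0,0,-0.008,0,0,0,0.6],[0,0,0,0,0,0,0.6]]]' 8
python3 -c "
from h import *
s=get_state();print(s['force'],s['moment'],s['width'])"
python3 -m inch '[[[0,0,0,0,0,0,0.9],[0,0,0,0,0,0,0.9],[0,0,0,0,0,0,0.9],[0,0,0,0,0,0,0.9]]]' 8
python3 -c "
from h import *
s=get_state();print(s['eef_pos'],s['force'],s['moment'],s['width'])"
```

```text
t: 6.0
eef_pos: [0.5754, 0.1004, 0.073]
ee_rot: [-3.141, 0.0, 2.974]
force: [-0.6, 0.5, 0.2]
width: 0.0347
[-0.61459821  0.47395519  0.1590372 ] [-0.00546832 -0.08549413 -0.02057756] 0.03474597016515044
t: 6.4
eef_pos: [0.5753, 0.1012, 0.0725]
ee_rot: [3.141, 0.0, 2.974]
force: [-0.5, 2.6, 0.9]
width: 0.0138
[0.5753091  0.10115169 0.07253593] [-0.47174331  2.62889282  0.85431527] [0.92075078 0.04957792 0.07490326] 0.013750884132830916
```

```bash
python3 -m inch '[[[0,0.0016,0,0,0,0,0.95],[0,0,0,0,0,0,0.95],[0,0,0,0,0,0,0.95],[0,0,-0.004,0,0,0,0.95],[0,0,-0.004,0,0,0,0.95],[0,0,-0.004,0,0,0,0.95],[0,0,-0.004,0,0,0,0.95],[0,0,0,0,0,0,0.95],[0,0,0,0,0,0,0.95]]]' 28
python3 -c "
from h import *
s=get_state();print(s['eef_pos'],s['force'],s['moment'],s['width'])
b=grab_frame('side')[205:325,185:335];cv2.imwrite('pics/s4.png',cv2.resize(b,None,fx=5,fy=5,interpolation=cv2.INTER_CUBIC))"
```

```text
t: 7.3
eef_pos: [0.5752, 0.1013, 0.0804]
ee_rot: [-3.141, -0.0, 2.974]
force: [2.9, -1.4, -8.8]
width: 0.0135
[0.57520938 0.1013186  0.08041897] [ 2.88344776 -1.39703111 -8.82548136] [-0.685006   -1.4136435   0.03539964] 0.013457590811805626
```

View pics/s4.png

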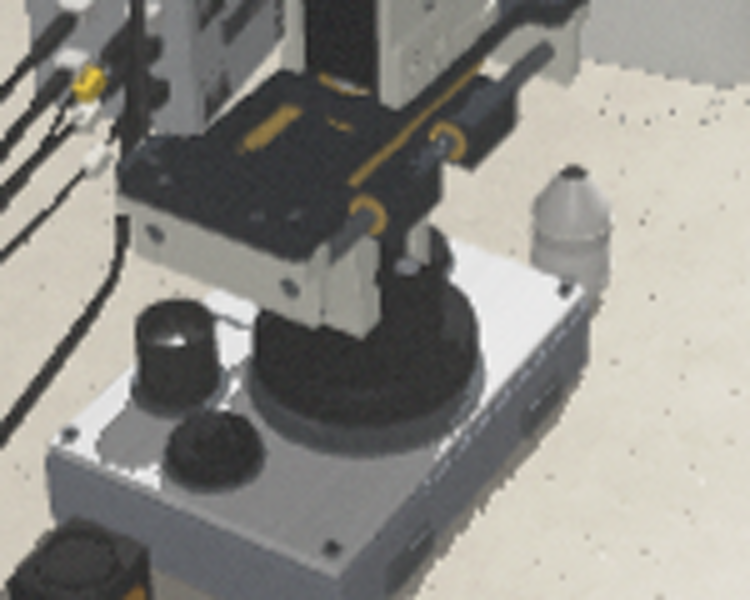

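```bash
python3 -m inch '[[[0,0,0,0,0,-0.02,0.95],[0,0,0,0,0,-0.02,0.95],[0,0,0,0,0,-0.02,0.95],[0,0,0,0,0,0,0.95]]]'
python3 -c "
from h import *
s=get_state();print(s['eef_pos'],s['force'],s['moment'],s['width'])"
python3 -m inch '[[[0,0,0,0,0,-0.02,0.95],[0,0,0,0,0,-0.02,0.95],[0,0,0,0,0,-0.02,0.95],[0,0,0,0,0,-0.013,0.95],[0,0,0,0,0,0,0.95],[0,0,0,0,0,0,0.95]]]'
python3 -c "
from h import *
s=get_state();print(s['eef_pos'],s['force'],s['moment'],s['width'])
a=grab_frame('wrist');cv2.imwrite('pics/w5.png',a)"
```

```text
t: 7.75
eef_pos: [0.5751, 0.1008, 0.0804]
ee_rot: [-3.141, -0.001, -3.119]
force: [3.8, -3.5, -8.5]
width: 0.0141
[0.57512975 0.10077073 0.08039106] [ 3.76773472 -3.48273262 -8.53418262] [-1.55500644 -1.64114601 -0.0434143 ] 0.01410442594292966
t: 8.35
eef_pos: [0.5752, 0.1002, 0.0804]
ee_rot: [-3.14, -0.001, -2.891]
force: [4.7, -6.8, -10.1]
width: 0.0139
[0.57523052 0.10017408 0.08042818] [  4.72907534  -6.75747088 -10.05943283] [-2.6639542  -2.09414114  0.00286498] 0.013921450985756732
```

View pics/w5.png

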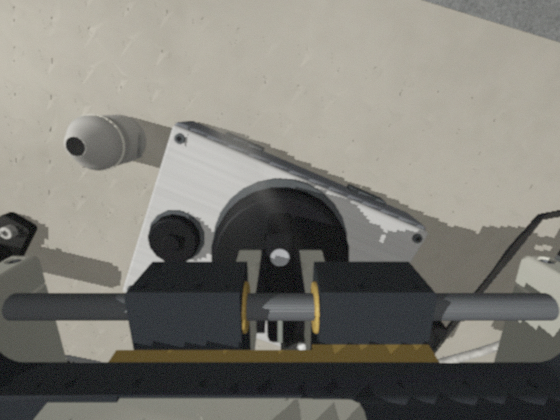

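```bash
python3 -m inch '[[[-0.0012,-0.0034,0,0,0,0,0.95],[0,0,0,0,0,0,0.95],[0,0,0.002,0,0,0,0.95],[0,0,0.002,0,0,0,0.95],[0,0,0,0,0,0,0.95]]]'
python3 -c "
from h import *
s=get_state();print(s['eef_pos'],s['force'],s['moment'],s['width'])"
python3 -m inch '[[[0,0,0,0,0,0,0.95],[0,0,0,0,0,0,0.95],[0,0,0,0,0,0,0.95]]]' 3
python3 -c "
from h import *
s=get_state();print(s['eef_pos'],s['ee_rot'],s['force'],s['moment'],s['width'])
b=grab_frame('side')[205:325,185:335];cv2.imwrite('pics/s5.png',cv2.resize(b,None,fx=5,fy=5,interpolation=cv2.INTER_CUBIC))"
```

```text
t: 8.9
eef_pos: [0.5755, 0.0999, 0.0782]
ee_rot: [-3.142, -0.002, -2.891]
force: [-3.8, 0.5, -8.3]
width: 0.0134
[0.57553745 0.09990233 0.07822054] [-3.79353841  0.53650376 -8.25556047] [0.23735778 1.04381052 0.01458704] 0.013419711203608083
t: 9.2
eef_pos: [0.5771, 0.1003, 0.0792]
ee_rot: [3.141, 0.002, -2.891]
force: [-0.7, -0.2, -3.3]
width: 0.0141
[0.57709555 0.10026596 0.07917549] [ 3.14148612e+00  1.62136046e-03 -2.89101687e+00] [-0.74577611 -0.17495623 -3.25126101] [0.33775114 0.1540781  0.00976626] 0.014062877519070434
```

View pics/s5.png

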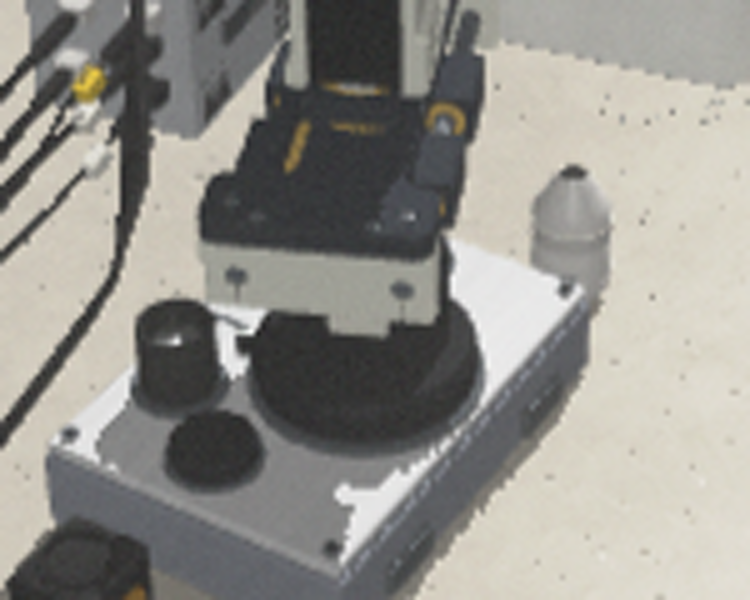

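```bash
cat > st.py <<'E'
from h import *
s=get_state();print(s['eef_pos'].round(4),"brg",(s['ee_rot'][2]+np.pi).round(3),s['force'].round(1),s['moment'].round(2),round(s['width'],4))
E
for i in 1; do python3 -m inch '[[[0,0,0,0,0,-0.005,0.95],[0,0,0,0,0,-0.005,0.95],[0,0,0,0,0,-0.005,0.95],[0,0,0,0,0,-0.005,0.95]]]' 3 >/dev/null; python3 st.py; done
python3 -m inch '[[[0,0,0,0,0,-0.005,0.95],[0,0,0,0,0,-0.005,0.95],[0,0,0,0,0,-0.005,0.95],[0,0,0,0,0,-0.005,0.95]]]' 3 >/dev/null; python3 st.py
```

```text
[0.5771 0.1002 0.0792] brg 0.315 [2.2 1.1 0.7] [ 0.46 -0.34 -0.02] 0.0142
[0.577  0.1001 0.0791] brg 0.377 [1.6 0.6 3.9] [ 0.24 -0.69 -0.06] 0.014
```

```bash
python3 -c "
from h import *
b=grab_frame('side')[205:325,185:335];cv2.imwrite('pics/s6.png',cv2.resize(b,None,fx=5,fy=5,interpolation=cv2.INTER_CUBIC))"
```

View pics/s6.png

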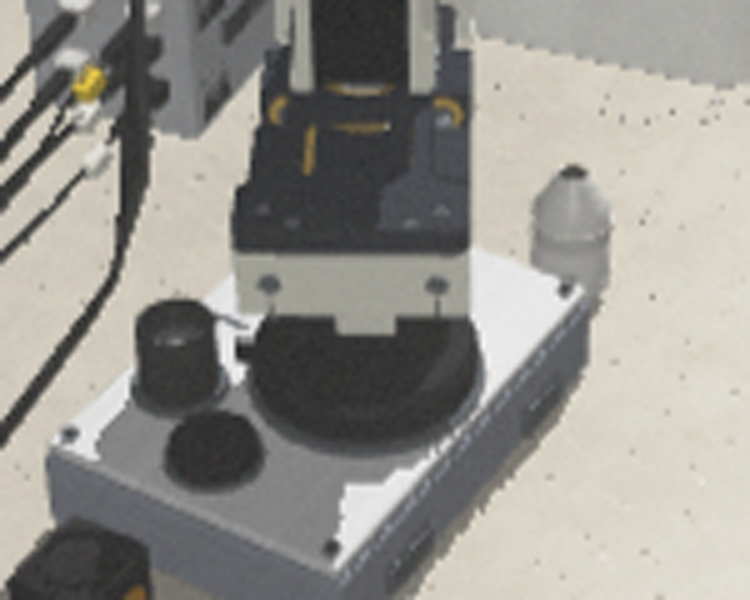

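```bash
python3 -c "
from h import *
S=P('side')
a=[cv2.imread(f'pics/s{i}.png')[290:470,220:500] for i in (2,4,5,6)]
cv2.imwrite('pics/cmp.png',np.vstack([np.hstack(a[:2]),np.hstack(a[2:])]))
c=np.array([.5757,.1005])
for l in (0,.0055,.008):
  for b in (-.168,.25,.3,.35,.4):
    X=[*(c+.049*np.array([np.cos(b),np.sin(b)])),.060+l]
    print(l,b,((proj(S,X)-[185,205])*5-[220,290]).round(0))
"
```

```text
0 -0.168 [49.  6.]
0 0.25 [28. 37.]
0 0.3 [27. 41.]
0 0.35 [26. 45.]
0 0.4 [25. 50.]
0.0055 -0.168 [48. -5.]
0.0055 0.25 [27. 26.]
0.0055 0.3 [26. 30.]
0.0055 0.35 [25. 34.]
0.0055 0.4 [24. 38.]
0.008 -0.168 [ 48. -10.]
0.008 0.25 [27. 21.]
0.008 0.3 [26. 25.]
0.008 0.35 [25. 29.]
0.008 0.4 [24. 33.]
```

View pics/cmp.png

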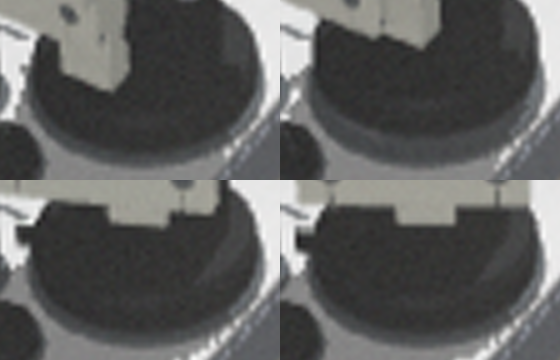

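```bash
python3 -c "
from h import *
for i in (2,4,5,6):
    g=cv2.cvtColor(cv2.imread(f'pics/s{i}.png'),cv2.COLOR_BGR2GRAY)[380:480,350:390].mean(1)
    n=g.round(0).astype(int)
    def cross(th):
        k=np.where(g>th)[0][0]; return round(380+k-1+(th-g[k-1])/(g[k]-g[k-1]),1)
    print(i,[cross(t) for t in (60,75,90,105)], n[::8])
"
```

```text
2 [np.float64(441.7), np.float64(447.7), np.float64(453.7), np.float64(456.8)] [ 50  50  50  54  56  53  52  51  66  83 124 132 132]
4 [np.float64(425.1), np.float64(448.2), np.float64(453.7), np.float64(456.8)] [ 49  53  58  53  52  53  67  73  72  83 124 133 131]
5 [np.float64(441.1), np.float64(447.7), np.float64(453.7), np.float64(456.8)] [ 52  51  52  55  58  54  52  54  66  83 124 133 136]
6 [np.float64(441.1), np.float64(447.2), np.float64(453.7), np.float64(456.8)] [ 53  52  52  54  58  55  53  55  67  83 124 132 134]
```

```bash
python3 -m inch '[[[0,0,0,0,0,0.006,0.9],[0,0,0,0,0,0.006,0.9],[0,0,0,0,0,0,0.6],[0,0,0,0,0,0,0.5],[0,0,0,0,0,0,0.5],[0,0,-0.03,0,0,0,0.5],[0,0,-0.06,0,0,0,0.5],[0,0,-0.06,0,0,0,0.5],[0,0,-0.06,0,0,0,0.5],[0,0,-0.06,0,0,0,0.5],[0,0,0,0,0,0,0.5],[0,0,0,0,0,0,0.5]]]' 5
python3 - <<'E'
from h import *
np.savez("w6.npz",**dict(zip("KRt",P("wrist"))))
a=grab_frame("wrist");cv2.imwrite("pics/w6.png",a)
b=grab_frame('side')[225:345,175:325];cv2.imwrite('pics/s7.png',cv2.resize(b,None,fx=5,fy=5,interpolation=cv2.INTER_CUBIC))
s=get_state();print(s['t'],s['eef_pos'],s['ee_rot'],s['force'])
E
```

```text
t: 11.3
eef_pos: [0.5761, 0.1, 0.2138]
ee_rot: [3.141, 0.001, -2.804]
force: [0.9, 0.1, 0.7]
width: 0.0442
11.4 [0.57549704 0.09969888 0.21231919] [ 3.14140137e+00 -2.12412457e-03 -2.80365593e+00] [ 0.54014976 -0.34848916  0.32585049]
```

View pics/s7.png

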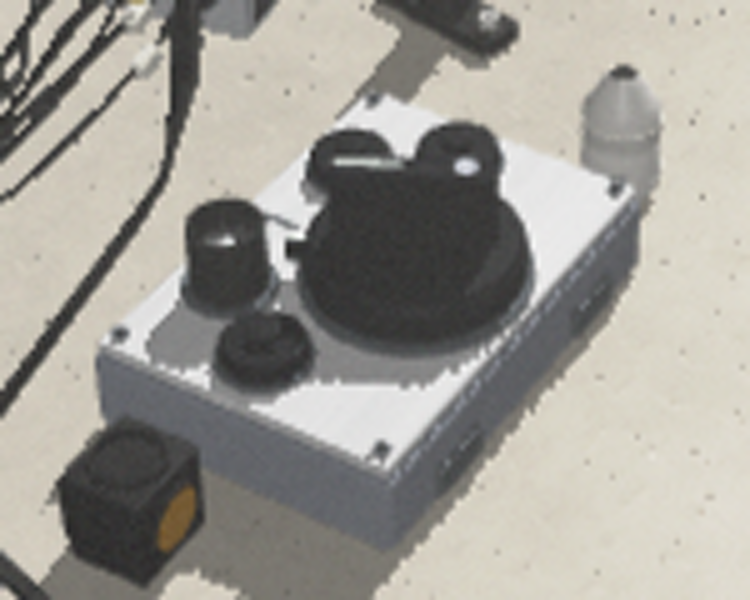

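View pics/w6.png

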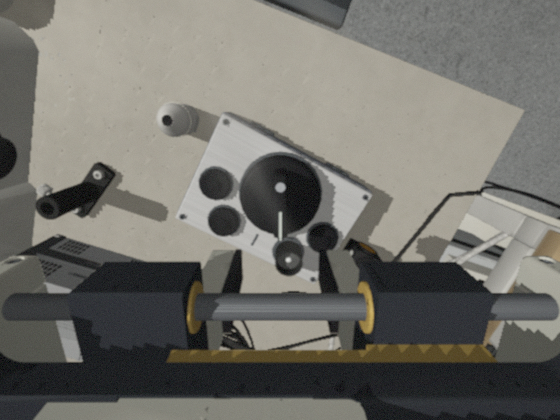

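Measure the pointer angle and lift. White line from about (280,213) to (281,242), dot at (280.5,187).

Run:
```python
from h import *
a=cv2.imread("pics/w6.png")[140:280,200:360];cv2.imwrite("pics/w6c.png",cv2.resize(a,None,fx=5,fy=5,interpolation=cv2.INTER_CUBIC))
for i in ("sidec","s7"):
    g=cv2.cvtColor(cv2.imread(f'pics/{i}.png'),cv2.COLOR_BGR2GRAY)[280:380,400:440].mean(1)
    print(i,g.round(0).astype(int)[::6])
```

```text
sidec [ 55  55  56  55  58  61  59  55  55  54  60  74  83 114 136 133 137]
s7 [ 55  55  55  55  57  61  60  55  56  55  59  73  84 114 137 133 136]
```

View pics/w6c.png

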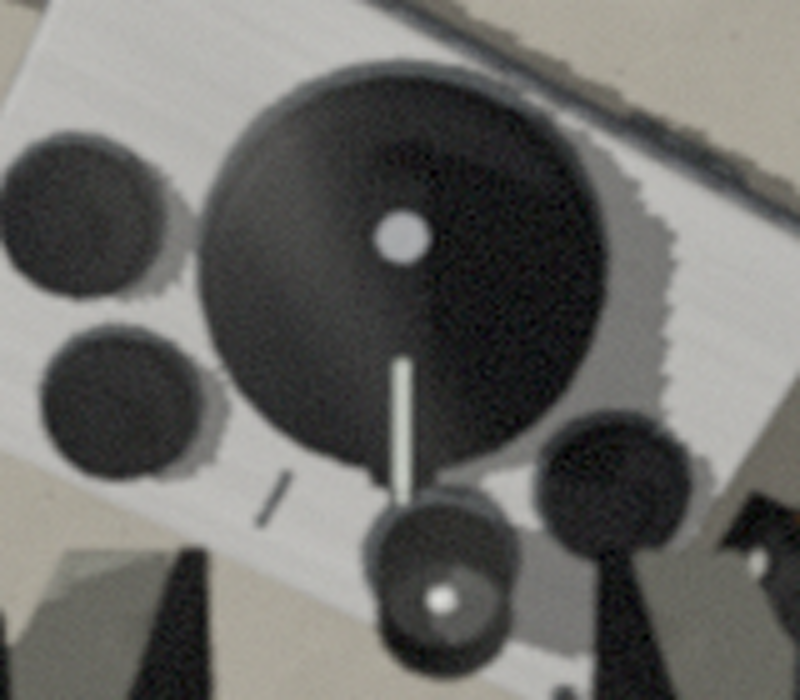

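Run:
```python
from h import *
d=np.load("w6.npz");C=(d['K'],d['R'],d['t']);f=lambda u,v:(200+u/5,140+v/5)
b=ray_z(C,*f(402,500),.097);c=ray_z(C,*f(402,238),.097);th=np.arctan2(*(b-c)[1::-1]);ax=np.array([.5757,.1005])
lens=ray_z(C,*f(441,597),.074)[:2];tip=ax+.049*np.array([np.cos(th),np.sin(th)])
print(th,b,lens,np.linalg.norm(tip-lens))
print(job_done())
```

```text
0.33751400994527564 [0.60966775 0.11178662 0.097     ] [0.63797054 0.13072155] 0.0212837929369552
the job is handed in; nothing more can be done
None
```

The beam selector is switched to the lens tube's port, at bearing +0.62 rad. The knob is home in its notch, and the job was handed in at about 11.4 s.

I gripped the bar, pulled the knob up about 8 mm, turned it to the low-angle side of the port and let it down with a 3 N grip. It dropped into the notch there. I then let go and raised the gripper well clear.

**Last checks:**
- **Seated:** in the side view the skirt edge is in the same place as at the start, within roughly 0.3 mm. At 8 mm of lift it had moved by many pixels, so the knob is fully home.
- **Pointer:** it sits about 0.13 rad short of the port's bearing. The tip is about 21 mm from the lens tube's axis, against the 30 mm limit.
- **Bystanders:** the objective and filter cube look unmoved in the final pictures. I did not check the tub at the end, but the arm passed well above it.

**What disagreed:**
- **First grip:** the jaws stopped at 23 mm instead of 14 mm, apparently on something wider near the foot of the bar. I opened up, gripped about 4 mm higher, and they closed on the bar.
- **Drop angle:** the gripper was at 0.25 rad (world frame) when the knob was first seen home, but the pointer measured 0.34 rad afterwards. That is more than the 0.05 rad play, so the knob probably turned slightly in the loose jaws. I did not separately test that it is locked.

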